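# Push a vial carrier past a rod socket into the autosampler lane

### The job

Load the long vial carrier into the autosampler by pushing it along the worktop with the fingers: swing one end and then the other so that it slants past the rod socket standing before the lane, straighten it, and push it fully home against the stop between the rails. Only push: do not grip or lift the carrier or tip it over, push gently because the vials are glass, and leave the bottle, the timer and the tub where they stand.

Things in the scene. Friction and masses are not known exactly. Their poses are not given: they have to be found in the camera images.
- carrier: Loose single-row vial carrier: grey plastic bar 220 mm long (x axis), 36 wide (y), 28 high, flat vertical sides and ends, about 0.4 kg. Eight vials fixed in it, white caps up to 55 mm above the worktop. Origin: centre of its underside. Ends alike. Slides on the worktop: pushed sideways near one end it pivots about a point some 45 mm beyond its middle, pushed at its middle it hardly turns.
- autosampler: Fixed; two low aluminium rails on the bare worktop lead to a white housing. Origin: centre of the lane's mouth, at worktop height; x points into the lane, z up. Rails from x = 0, 24 mm high, 10 thick; the gap narrows evenly from 84 mm at x = 0 to 40 mm at x = 150 and stays 40 to the rubber end stop at x = 200 mm. From x = 150 mm on an injector head hangs over it (lowest 70 mm).
- rod_socket: Fixed steel post, 32 mm in diameter, 50 high, about 115 mm before the lane's mouth. It stands on the far half (seen from the robot) and reaches the lane's middle line, so the carrier cannot go in straight: it must pass on the robot's side, slanting, outer end nearer the robot. Origin: its axis, at the worktop. A thumbscrew on its far side reaches 31 mm out.
- bottle_100: Loose bystander: reagent bottle with an orange cap, 56 mm across, 104 mm high, standing beyond the carrier, towards the window. Origin: centre of its underside.
- timer: Loose bystander: bench timer 62 x 68 mm, 20 mm high, lying on the robot's side of the lane. Origin: centre of its underside.
- tub_filters: Loose bystander: white screw-top tub with a green lid, 60 mm across, 52 mm high, standing beyond the carrier, towards the window. Origin: centre of its underside.
- lane_home (a point): Point on the worktop in the lane where the middle of the carrier's underside lies when it is fully home: 90 mm inside the mouth, on the middle line, axes as the autosampler's. The carrier then just touches the stop, a sprung rubber buffer (gives 7 mm, 1.5 N per mm), and its outer end sticks out 20 mm before the mouth. The white housing begins 128 mm farther in, 128 mm high.

How it is judged:
At the end, for the whole second after the job is handed in: The carrier stands flat on the worktop between the rails, its inner end against the sprung stop or within 7 mm of it, its centre within 10 mm of the lane's middle line and its length within 0.10 rad of the lane's, at rest; the bottle, the tub and the timer are within 12 mm of where they stood (x of carrier in the frame of autosampler between 0.083 and 0.098 m and y of carrier in the frame of autosampler between -0.01 and 0.01 m and angle between the x axis of carrier and the x axis of autosampler, either way round below 0.1 rad and angle between carrier's own z axis and vertical below 0.06 rad and height (world z) of carrier below 0.005 m and linear speed of carrier below 0.01 m/s and distance of each of bottle_100, tub_filters, timer from where it was at the start of the episode below 0.012 m); the robot touches nothing.
It fails at once if the carrier is lifted off the worktop (height (world z) of carrier above 0.01 m).
It fails at once if the carrier is tipped (angle between carrier's own z axis and vertical above 0.25 rad).
It fails at once if the carrier is gripped: the grasp point lies inside its outline, low enough for the fingers to take it, and the fingers press it with more than 20 N (x of the grasp point in the frame of carrier between -0.115 and 0.115 m and y of the grasp point in the frame of carrier between -0.014 and 0.014 m and z of the grasp point in the frame of carrier below 0.07 m and contact force between the fingers and carrier above 20 N).
It fails at once if the carrier is rammed: the fingers press it with more than 80 N (contact force between the fingers and carrier above 80 N).
It fails at once if the bottle is knocked over (angle between bottle_100's own z axis and vertical above 0.35 rad).
It also fails if it takes over 67 s, if anything falls off the work surface, if the arm or the gripper's body presses on something with over 40 N, if the wrist force passes 120 N, or if a joint passes its speed limit or range.

### The arm

A 6-joint arm with a two-finger parallel gripper is mounted at the origin on a cart in front of the work surface, level with it; the furniture and walls round the work are solid. World frame = base frame: x ahead of the robot, y to its left, z up, the work surface at z = 0. Lengths are in m, angles in rad, forces in N, time in s.
With the tool pointing down it reaches from about 0.375 to 0.9 m from the base axis. Payload 3.1 kg.
Tool frame: the origin (TCP) lies between the finger pads; the fingertips stand 14 mm ahead of it and the grasp point (between the pads) lies 5 mm behind it (robot.finger_overhang is the distance from the TCP to the fingertips, in m); z points along the fingers, y is the line along which they close (so a half turn about z gives the same grasp; the last joint's range is limited). The gripper opens to 87 mm and grips with 3 to 60 N. Pads are 19 mm wide; open, the fingers measure 117 mm over their backs; the gripper's body (75 mm by 190 mm) begins 51 mm behind the grasp point.
Start: joints at [1.044, 0.527, 1.433, -0, 1.181, -0.178], TCP at [0.213, 0.588, 0.237] pointing down, gripper open.
Joint ranges: [-3.08, 3.08], [-0.75, 2.2], [0.22, 2.44], [-1.43, 4.57], [0, 2.65], [-2.85, 2.85]. Speed limits (rad/s): [2.79, 2.79, 3.14, 3.14, 3.14, 3.14].

### API

Orientations are given as a unit quaternion [x, y, z, w].
In Python, from rig import monitor, cams, workorder, robot gives the robot as it stands.
- The arm moves only by the tool send_rows, never from a script. Its argument "moves" is one flat list of numbers, 7 for each row, row after row: the opening, from 0 (shut) to 1 (fully open), then the shift along the world's x, y, z in cm, then the turn, a rotation vector about the world's x, y, z in rad. A call has 1 to 5 rows; each row is the pose to reach, as a shift and turn from the pose commanded when the call began; what a row does not reach only later rows make up. A row lasts 1/12 s, in which the tool goes at most 41.7 mm and 7.16 degrees, less where a joint would pass 70% of its speed; a pose out of reach is approached as far as the arm can. A call with a gripper value outside its range is refused whole. The fingers move at their own pace and stop on an object; "grip_force" is the grip in N (left out, the last holds). Time passes only in rows, so rows that repeat a pose let the fingers close. It gives the time, the measured TCP pose, the force, the opening and the grip force at its end, in the units of the state.
- monitor.get_obs(): the state, without advancing time (a new reading comes with each control period).
- cams.camera(name): name is "scene" or "top"; returns a dict with "pixels" (480x640x3 uint8, blue, green, red), "range_z" (480x640 float32, m along the optical axis (not along the pixel's ray), 0 where there is no reading), "fovy" (degrees; the focal length in pixels is half the picture's height over the tangent of half this angle, whatever the lens; pixels are square), "cx", "cy" (the principal point, pixels), "rvec" (rotation vector, rad) and "tvec" (3), from world to camera coordinates, as OpenCV has them. Camera axes: x right, y down, z forward; pixel columns grow to the right and rows downward; lengths in m; the calibration is good to about 2 mm. A picture is of the moment at which its call begins.
- workorder.hand_in(): hands the job in; it is judged then, once.
The state is a dict: "time": time; "q": joint angles; "joint_velocities": joint speeds; "joint_torque": joint torques, N m; "position": TCP position; "tool_rot": TCP orientation; "ft_force": force on the tool from outside, world axes, zero at the start; "moment": the same for the moment, N m; "grip_width": finger opening in m; "grip_force": force on a finger pad.
Only numpy, scipy, OpenCV 4.12 (cv2) and the standard library are available. Lean on these libraries where they do the work, as an engineer would, in place of code of your own. Each camera call takes 0.05 s, during which the arm holds its last target. There are 200 camera calls.

## Working session

There is one attempt and no reset: what is moved stays moved. The work goes in short steps, Python scripts to look and compute and a tool call to move; the robot and the scene stay as the last step left them, time stands still between calls to the robot, and variables do not carry over. Pictures are saved under pics/ and viewed, at most 10 in all, crops included, and the job is handed in when it is done.

Besides the shell and the picture viewer there is one more tool, called after "Call:" as name(argument=value, ...) on one line, values as JSON. send_rows: Moves the arm, as the interface text tells. Its arguments: {"type":"object","properties":{"moves":{"type":"array","items":{"type":"number"}},"grip_force":{"type":"number"}},"required":["moves"]}

```bash
ls; mkdir -p pics; cat > h.py <<'E'
import numpy as np, cv2
from rig import monitor, cams, workorder, robot
def look(n):
    c=cams.camera(n); R=cv2.Rodrigues(np.array(c["rvec"],float))[0]; t=np.array(c["tvec"],float).ravel()
    f=240/np.tan(np.radians(c["fovy"])/2)
    v,u=np.mgrid[0:480,0:640]; z=c["range_z"]
    P=np.stack([(u-c["cx"])/f*z,(v-c["cy"])/f*z,z],-1)
    c["W"]=(P-t)@R; c["W"][z==0]=np.nan; c["R"]=R;c["t"]=t;c["f"]=f
    return c
E
python3 - <<'E'
from h import *
for n in("scene","top"):
    c=look(n); cv2.imwrite(f"pics/{n}0.png",c["pixels"]); np.save(f"{n}0.npy",c["W"]); print(n,-c["R"].T@c["t"],c["f"])
print(monitor.get_obs(), robot.finger_overhang)
E
```

```text
pics
scene [ 0.13523316 -0.39850501  0.6117649 ] 488.14756447998
top [0.43369336 0.13289082 0.96004059] 480.01821987696025
{'time': 0.1, 'q': array([ 1.04452768e+00,  5.28405072e-01,  1.43376337e+00, -1.67641635e-05,
        1.18138149e+00, -1.78483088e-01]), 'joint_velocities': array([ 6.64746827e-05, -2.31970103e-03, -1.79941396e-03, -1.75012965e-03,
        6.73307788e-04,  7.03182546e-04]), 'joint_torque': array([-2.73927690e-04, -4.40984094e+01, -1.77149874e+01,  6.34892634e-02,
        5.33940364e-02, -2.55990454e-05]), 'position': array([0.21265896, 0.58704538, 0.2356533 ]), 'tool_rot': array([ 1.73014497e-01,  9.84918792e-01, -9.21182392e-04, -3.30481338e-04]), 'ft_force': array([-0.890494  ,  0.21100098,  0.16107404]), 'moment': array([0.00237394, 0.03027868, 0.01588751]), 'grip_force': 0.0, 'grip_width': 0.08698682205617776} 0.014
```

View pics/top0.png

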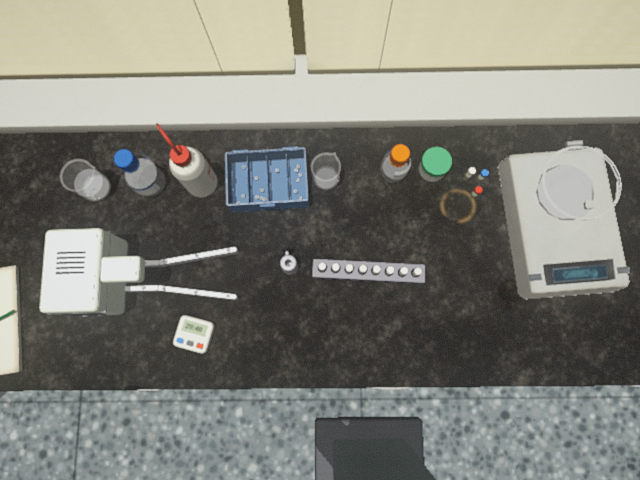

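View pics/scene0.png

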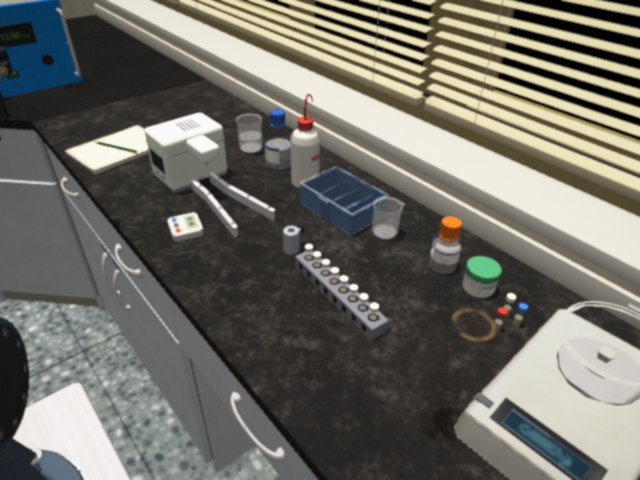

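The top view shows the carrier at about (312–425, 260–283), the socket at (289,262) and the rails' mouth at u≈236, v 249 and 297. The timer is at (194,334), the bottle at (398,160) and the tub at (436,163). Next I measure the poses from depth.

```bash
python3 - <<'E'
import numpy as np,cv2
W=np.load("top0.npy"); im=cv2.imread("pics/top0.png")
def reg(u0,u1,v0,v1,z0,z1):
    m=np.zeros((480,640),bool); m[v0:v1,u0:u1]=1
    return W[m&(W[...,2]>z0)&(W[...,2]<z1)]
def rect(n,P):
    r=cv2.minAreaRect((P[:,:2]*1000).astype(np.float32)); print(n,len(P),"c",np.round(r[0],1),"size",np.round(r[1],1),"ang",round(r[2],2),"z",np.round(np.percentile(P[:,2],[5,50,95])*1000,1), "box",np.round(cv2.boxPoints(r)).tolist())
rect("carrier top",reg(305,435,252,292,.022,.034)); rect("carrier all",reg(305,435,252,292,.012,.07)); rect("caps",reg(305,435,252,292,.045,.065))
rect("socket",reg(272,304,250,280,.04,.06)); rect("socketall",reg(272,304,244,280,.01,.06))
rect("railfar",reg(160,242,244,270,.016,.03));rect("railnear",reg(160,242,282,304,.016,.03))
rect("timer",reg(165,222,308,360,.012,.03));rect("bottle",reg(380,415,140,190,.09,.12));rect("tub",reg(416,455,140,185,.04,.06))
rect("worktop",reg(330,420,300,340,-.02,.02))
rect("head",reg(95,150,250,295,.06,.12));rect("house",reg(40,130,225,320,.12,.14))
E
```

```text
carrier top 1694 c [561.6  50. ] size [220.2  36.9] ang 86.1 z [24.8 27.7 30.5] box [[536.0, -59.0], [573.0, -61.0], [587.0, 159.0], [551.0, 161.0]]
carrier all 2141 c [561.4  50. ] size [220.2  37.2] ang 86.33 z [23.9 28.  55.8] box [[536.0, -59.0], [573.0, -61.0], [587.0, 159.0], [550.0, 161.0]]
caps 374 c [561.6  50.1] size [193.8  13.9] ang 86.38 z [50.  55.1 57.8] box [[549.0, -46.0], [562.0, -47.0], [575.0, 146.0], [561.0, 147.0]]
socket 195 c [581.  205.2] size [29.1 41.9] ang 88.1 z [41.9 49.1 51.9] box [[560.0, 191.0], [601.0, 190.0], [602.0, 219.0], [561.0, 220.0]]
socketall 272 c [582.7 204.9] size [29.5 46.4] ang 88.1 z [16.1 47.5 51.8] box [[559.0, 191.0], [605.0, 189.0], [606.0, 219.0], [560.0, 220.0]]
railfar 436 c [595.9 387.5] size [ 11.3 155. ] ang 9.56 z [18.8 23.6 26.8] box [[577.0, 463.0], [603.0, 310.0], [614.0, 312.0], [589.0, 465.0]]
railnear 406 c [523.3 385.4] size [152.9  10.1] ang 82.8 z [20.7 23.7 26.8] box [[509.0, 310.0], [519.0, 309.0], [538.0, 461.0], [528.0, 462.0]]
timer 1111 c [442.9 392.5] size [68.1 62.1] ang 74.01 z [14.8 18.1 21.1] box [[404.0, 368.0], [463.0, 351.0], [482.0, 417.0], [423.0, 434.0]]
bottle 307 c [773.  -9.] size [35.3 34.2] ang 62.13 z [ 93.1 103.8 106.6] box [[750.0, -17.0], [780.0, -33.0], [796.0, -1.0], [766.0, 15.0]]
tub 713 c [776.5 -88.9] size [58.7 57.7] ang 1.96 z [46.3 51.4 54.2] box [[746.0, -61.0], [748.0, -119.0], [807.0, -117.0], [805.0, -59.0]]
worktop 3586 c [468.6  37.9] size [178.1  76.5] ang 89.41 z [-3.  -0.2  2.6] box [[429.0, -51.0], [506.0, -52.0], [508.0, 127.0], [431.0, 127.0]]
head 669 c [558.5 499.1] size [89.2 72.7] ang 0.94 z [ 68.3 111.4 119.8] box [[513.0, 535.0], [515.0, 462.0], [604.0, 463.0], [603.0, 536.0]]
house 5378 c [556.5 558.5] size [149.4 154. ] ang 1.03 z [121.4 127.4 130. ] box [[480.0, 634.0], [483.0, 480.0], [633.0, 483.0], [630.0, 637.0]]
```

```bash
python3 - <<'E'
import cv2
im=cv2.imread("pics/top0.png")[210:370,90:440]
cv2.imwrite("pics/crop0.png",cv2.resize(im,(787,360),interpolation=cv2.INTER_CUBIC))
E
```

```text
(no output)
```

View pics/crop0.png

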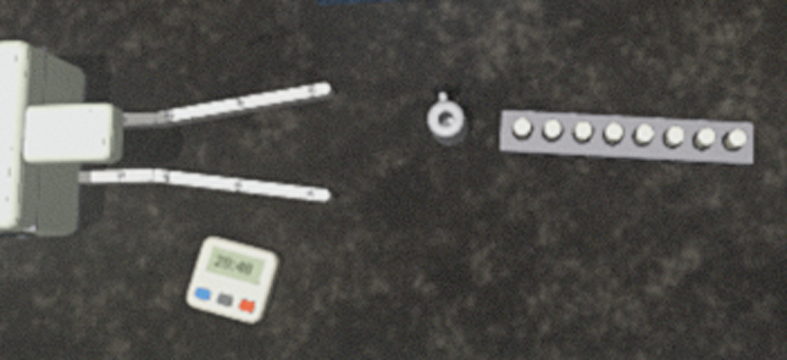

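The crop shows the lane, post and carrier as measured. The numbers used below are:
- **Lane:** mouth at (561, 310) mm, direction about (-0.02, 1), so home is (559.5, 400).
- **Post:** its robot-side edge is at x≈560, y≈205.
- **Carrier:** centre (561.5, 50), slope 0.066.

I will push it towards the robot with both open fingers so it slants onto a line through (537, 205) with slope of about 0.095. Then I will push it along that line from its outer end.

Call:
send_rows(moves=[1,2.4,-3.3,0,0,0,0.05,1,4.8,-6.6,0,0,0,0.1,1,7.2,-9.9,0,0,0,0.15,1,9.6,-13.2,0,0,0,0.2,1,12,-16.5,0,0,0,0.25])

```text
time: 0.52
position: [0.3334, 0.4209, 0.2362]
tool_rot: [0.047, 0.999, -0.0, -0.0]
ft_force: [0.4, 0.1, -0.7]
grip_width: 0.0872
grip_force: 0.0
```

Call:
send_rows(moves=[1,2.4,-3.3,0,0,0,0,1,4.8,-6.6,0,0,0,0,1,7.2,-9.9,0,0,0,0,1,9.6,-13.2,0,0,0,0,1,12,-16.5,0,0,0,0])

```text
time: 0.93
position: [0.4535, 0.2557, 0.2363]
tool_rot: [0.049, 0.999, -0.0, -0.0]
ft_force: [1.2, 0.5, 0.0]
grip_width: 0.087
grip_force: 0.0
```

Call:
send_rows(moves=[1,2.4,-3.3,0,0,0,0,1,4.8,-6.6,0,0,0,0,1,7.2,-9.9,0,0,0,0,1,9.6,-13.2,0,0,0,0,1,12,-16.5,0,0,0,0])

```text
time: 1.35
position: [0.5735, 0.0907, 0.2362]
tool_rot: [0.049, 0.999, 0.0, -0.0]
ft_force: [-0.6, 0.0, 0.7]
grip_width: 0.0873
grip_force: 0.0
```

Call:
send_rows(moves=[1,1.7,-2.2,0,0,0,0,1,3.4,-4.4,0,0,0,0,1,3.4,-4.4,-4,0,0,0,1,3.4,-4.4,-8,0,0,0,1,3.4,-4.4,-12,0,0,0])

```text
time: 1.77
position: [0.6076, 0.0476, 0.1156]
tool_rot: [0.05, 0.999, -0.0, 0.001]
ft_force: [-0.4, -0.2, -0.7]
grip_width: 0.0868
grip_force: 0.0
```

Call:
send_rows(moves=[1,0,0,-3,0,0,0,1,0,0,-6,0,0,0,1,0,0,-8,0,0,0,1,0,0,-9.6,0,0,0,1,0,0,-9.6,0,0,0])

```text
time: 2.18
position: [0.6039, 0.0487, 0.0165]
tool_rot: [0.049, 0.999, 0.0, -0.004]
ft_force: [-1.9, -0.4, -0.9]
grip_width: 0.0865
grip_force: 0.0
```

Call:
send_rows(moves=[1,-0.4,0,0.3,0,0,0,1,-0.9,0,0.3,0,0,0,1,-1.4,0,0.3,0,0,0,1,-1.9,0,0.3,0,0,0,1,-2.3,0,0.3,0,0,0])

```text
time: 2.6
position: [0.5856, 0.0484, 0.0252]
tool_rot: [0.049, 0.999, -0.0, 0.003]
ft_force: [3.6, 0.5, 1.0]
grip_width: 0.0871
grip_force: 1.7
```

Call:
send_rows(moves=[1,-0.5,0,0,0,0,0,1,-1,0,0,0,0,0,1,-1.5,0,0,0,0,0,1,-2,0,0,0,0,0,1,-2.4,0,0,0,0,0])

```text
time: 3.02
position: [0.5628, 0.0482, 0.0251]
tool_rot: [0.049, 0.999, -0.0, 0.004]
ft_force: [4.8, 0.7, 4.3]
grip_width: 0.0874
grip_force: 2.8
```

```bash
cat >> h.py <<'E'
def carrier(c,im=None,box=(0.44,0.66,-0.12,0.55)):
    W=c["W"]; x0,x1,y0,y1=box
    with np.errstate(invalid='ignore'):
        m=(W[...,0]>x0)&(W[...,0]<x1)&(W[...,1]>y0)&(W[...,1]<y1)&(W[...,2]>.046)&(W[...,2]<.062)
    return W[m]
E
python3 - <<'E'
from h import *
c=look("top"); cv2.imwrite("pics/top1.png",c["pixels"]); P=carrier(c,box=(.48,.6,-.12,.18))
r=cv2.minAreaRect((P[:,:2]*1000).astype(np.float32)); print(len(P),r,cv2.boxPoints(r)); print(monitor.get_obs()["position"])
E
```

```text
0 ((0.0, 0.0), (0.0, 0.0), 0.0) [[0. 0.]
 [0. 0.]
 [0. 0.]
 [0. 0.]]
[0.56139989 0.04832225 0.02492015]
```

View pics/top1.png

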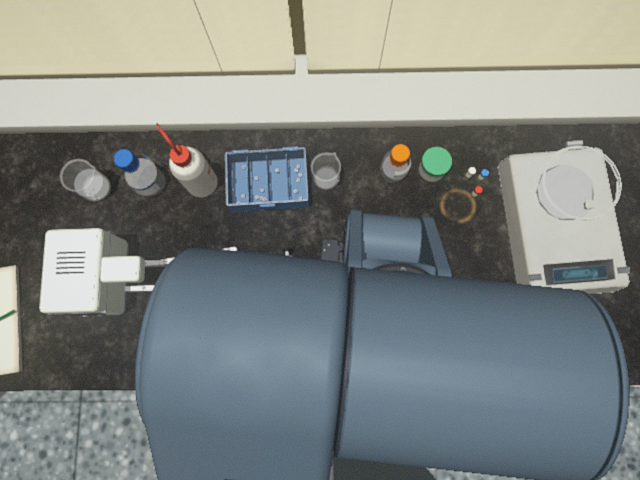

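The arm covers the carrier in the top view, so from here I use the scene camera. Next I finish this push, back off and lift.

Call:
send_rows(moves=[1,-0.4,0,0,0,0,0,1,-0.8,0,0,0,0,0,1,-1.2,0,0,0,0,0,1,-1.4,0,0,0,0,0,1,-1.4,0,0,0,0,0])

```text
time: 3.48
position: [0.5474, 0.0483, 0.0245]
tool_rot: [0.049, 0.999, -0.0, 0.002]
ft_force: [5.6, -0.2, 3.0]
grip_width: 0.0869
grip_force: 2.4
```

Call:
send_rows(moves=[1,0.6,0,0,0,0,0,1,1.5,0,0,0,0,0,1,2,0,4,0,0,0,1,2,0,8,0,0,0,1,2,0,11,0,0,0])

```text
time: 3.9
position: [0.5652, 0.0488, 0.1338]
tool_rot: [0.049, 0.999, 0.0, -0.002]
ft_force: [0.8, 0.7, 0.5]
grip_width: 0.087
grip_force: 0.0
```

```bash
python3 - <<'E'
from h import *
for n in ("top","scene"):
    c=look(n); cv2.imwrite(f"pics/{n}2.png",c["pixels"]); P=carrier(c,box=(.46,.6,-.12,.18)); W=c["W"]
    np.save(n+"2.npy",W)
    r=cv2.minAreaRect((P[:,:2]*1000).astype(np.float32)); print(n,len(P),r,np.round(cv2.boxPoints(r)).tolist())
W=np.load("scene0.npy")
m=(W[...,0]>.5)&(W[...,0]<.62)&(W[...,1]>-.12)&(W[...,1]<.18)&(W[...,2]>.046)&(W[...,2]<.062)
print(cv2.minAreaRect((W[m][:,:2]*1000).astype(np.float32)))
E
```

```text
top 89 ((524.1260986328125, 128.2126922607422), (38.1028938293457, 13.602094650268555), 85.34228515625) [[516.0, 110.0], [529.0, 109.0], [532.0, 147.0], [519.0, 148.0]]
scene 511 ((517.4761352539062, 49.75862121582031), (196.79237365722656, 15.092874526977539), 84.5411376953125) [[501.0, -47.0], [516.0, -49.0], [534.0, 147.0], [519.0, 148.0]]
((563.1324462890625, 49.41278839111328), (195.78564453125, 15.575429916381836), 86.64844512939453)
```

View pics/scene2.png

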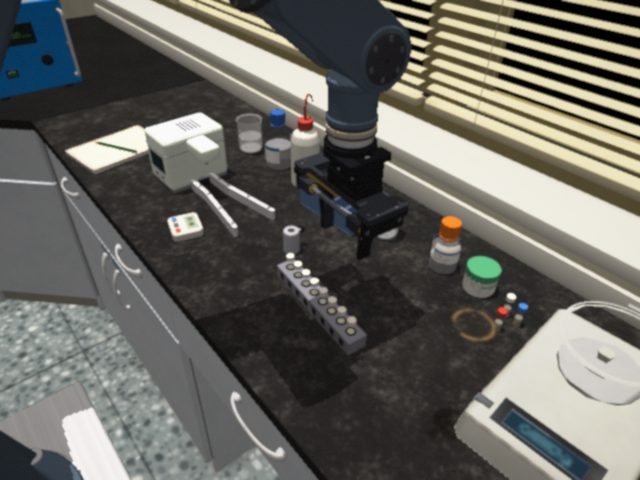

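The carrier lies freely at about (516, 50) with slope 0.096, and nothing else has moved. It runs from (290,265) to (352,350) in this picture. Next I push from the outer end with closed fingers turned 90°.

```bash
python3 -c "
from h import *
o=monitor.get_obs();print(o['q'],o['position'])"
```

```text
[-1.10654639e-01  5.86116578e-01  1.66545490e+00 -5.37762112e-05
  8.83959710e-01 -1.58398658e+00] [0.56841118 0.04851554 0.13740356]
```

Call:
send_rows(moves=[0,-1.3,-2.8,0,0,0,-0.12,0,-2.6,-5.6,0,0,0,-0.24,0,-3.9,-8.4,0,0,0,-0.36,0,-5.2,-11.2,0,0,0,-0.48,0,-6.5,-14,0,0,0,-0.6])

```text
time: 4.42
position: [0.4985, -0.0916, 0.132]
tool_rot: [0.344, 0.939, 0.0, -0.003]
ft_force: [0.4, -0.8, 0.4]
grip_width: 0.0613
grip_force: 0.0
```

Call:
send_rows(moves=[0,0,0,0,0,0,-0.12,0,0,0,0,0,0,-0.24,0,0,0,0,0,0,-0.36,0,0,0,0,0,0,-0.48,0,0,0,0,0,0,-0.6])

```text
time: 4.83
position: [0.4991, -0.0908, 0.1319]
tool_rot: [0.607, 0.795, -0.001, -0.003]
ft_force: [0.0, 0.6, 0.5]
grip_width: 0.0281
grip_force: 0.0
```

Call:
send_rows(moves=[0,0,0,0,0,0,-0.12,0,0,0,0,0,0,-0.24,0,0,0,0,0,0,-0.37,0,0,0,-2,0,0,-0.37,0,0,0,-4,0,0,-0.37])

```text
time: 5.25
position: [0.5003, -0.0911, 0.0926]
tool_rot: [0.741, 0.672, -0.0, -0.001]
ft_force: [0.4, 0.7, 0.1]
grip_width: 0.002
grip_force: 0.0
```

Call:
send_rows(moves=[0,0.2,0,-3,0,0,0,0,0.2,0,-5,0,0,0,0,0.2,0,-7,0,0,0,0,0.3,0.7,-7,0,0,0,0,0.4,1.4,-7,0,0,0])

```text
time: 5.67
position: [0.5029, -0.0763, 0.0217]
tool_rot: [0.741, 0.672, -0.001, -0.003]
ft_force: [-0.1, 0.2, -0.1]
grip_width: 0.0003
grip_force: 0.0
```

Call:
send_rows(moves=[0,0.07,0.6,0,0,0,0,0,0.14,1.2,0,0,0,0,0,0.24,1.9,0,0,0,0,0,0.34,2.6,0,0,0,0,0,0.45,3.3,0,0,0,0])

```text
time: 6.08
position: [0.5102, -0.0441, 0.0245]
tool_rot: [0.74, 0.672, 0.0, 0.001]
ft_force: [-0.5, -3.6, 1.3]
grip_width: 0.0006
grip_force: 2.0
```

Call:
send_rows(moves=[0,0.12,0.8,0,0,0,0,0,0.24,1.6,0,0,0,0,0,0.36,2.4,0,0,0,0,0,0.48,3.2,0,0,0,0,0,0.6,4,0,0,0,0])

```text
time: 6.5
position: [0.5164, -0.0044, 0.0244]
tool_rot: [0.74, 0.672, 0.0, 0.001]
ft_force: [-0.7, -5.7, 4.6]
grip_width: 0.0007
grip_force: 2.9
```

Call:
send_rows(moves=[0,0.12,0.8,0,0,0,0,0,0.24,1.6,0,0,0,0,0,0.36,2.4,0,0,0,0,0,0.48,3.2,0,0,0,0,0,0.6,4,0,0,0,0])

```text
time: 6.92
position: [0.5221, 0.0357, 0.0244]
tool_rot: [0.74, 0.672, 0.0, 0.001]
ft_force: [-0.9, -6.2, 6.6]
grip_width: 0.0006
grip_force: 3.0
```

```bash
cat > m.py <<'E'
from h import *
import sys
c=look("scene"); W=c["W"]; px=c["pixels"].astype(int)
if len(sys.argv)>1: cv2.imwrite(sys.argv[1],c["pixels"])
def fit(n,m):
    P=(W[m][:,:2]*1000).astype(np.float32)
    if len(P)<20: print(n,len(P));return
    r=cv2.minAreaRect(P); b=cv2.boxPoints(r); s=b[np.argsort(b[:,1])]; a,e=s[:2].mean(0),s[2:].mean(0)
    print(n,len(P),"ends",np.round(a,1),np.round(e,1),"slope",round(float((e-a)[0]/(e-a)[1]),3),"size",np.round(r[1],1))
with np.errstate(invalid='ignore'):
    base=(W[...,0]>.47)&(W[...,0]<.62)&(W[...,1]>-.12)&(W[...,1]<.53)
    white=(px.min(-1)>110)&(px.max(-1)-px.min(-1)<40)
    sock=np.hypot(W[...,0]-.577,W[...,1]-.205)<.028
    fit("caps",base&white&~sock&(W[...,2]>.046)&(W[...,2]<.062))
    fit("top",base&~sock&(W[...,2]>.025)&(W[...,2]<.031)&(W[...,1]<.3))
o=monitor.get_obs(); print(o["position"],o["ft_force"],o["time"])
E
python3 m.py pics/s3.png
```

```text
caps 181 ends [532.1 137.1] [542.4 252.7] slope 0.09 size [116.1  14.4]
top 561 ends [521.7  23.5] [543.3 264.6] slope 0.09 size [242.   35.9]
[0.52202771 0.03727887 0.02431941] [0.70345356 1.09972271 0.86379882] 6.9667
```

View pics/s3.png

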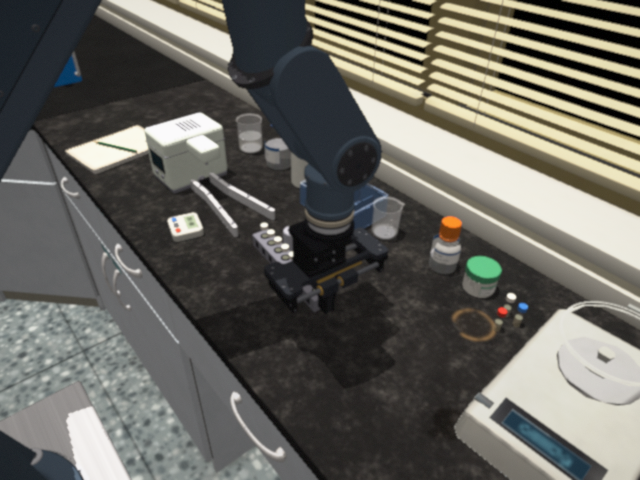

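The picture shows the carrier emerging left of the gripper at (272,243), past the post on the robot's side. Its line is x≈522 at y=46 with slope about 0.09, about 5 mm clear of the post. I continue along its own axis.

Call:
send_rows(moves=[0,0.07,0.8,0,0,0,0,0,0.15,1.6,0,0,0,0,0,0.22,2.4,0,0,0,0,0,0.3,3.2,0,0,0,0,0,0.37,4,0,0,0,0])

```text
time: 7.38
position: [0.5254, 0.0755, 0.0241]
tool_rot: [0.74, 0.672, -0.0, 0.001]
ft_force: [-1.3, -6.2, 4.5]
grip_width: 0.0003
grip_force: 2.8
```

Call:
send_rows(moves=[0,0.07,0.8,0,0,0,0,0,0.15,1.6,0,0,0,0,0,0.22,2.4,0,0,0,0,0,0.3,3.2,0,0,0,0,0,0.37,4,0,0,0,0])

```text
time: 7.8
position: [0.5289, 0.1155, 0.0242]
tool_rot: [0.74, 0.672, -0.0, 0.0]
ft_force: [-2.0, -5.9, 4.0]
grip_width: 0.0005
grip_force: 2.9
```

```bash
python3 m.py pics/s4.png
```

```text
caps 127 ends [542.6 240.7] [550.9 331.2] slope 0.092 size [90.9 13.6]
top 307 ends [528.6 103. ] [548.1 299.7] slope 0.099 size [197.7  35.4]
[0.52896179 0.11712547 0.02406397] [-0.1691131   1.13324531 -0.18081223] 7.85
```

Call:
send_rows(moves=[0,0.07,0.8,0,0,0,0,0,0.14,1.6,0,0,0,0,0,0.21,2.4,0,0,0,0,0,0.28,3.2,0,0,0,0,0,0.35,4,0,0,0,0])

```text
time: 8.27
position: [0.532, 0.1553, 0.0239]
tool_rot: [0.74, 0.672, -0.001, 0.0]
ft_force: [-0.9, -5.6, 4.8]
grip_width: 0.0002
grip_force: 2.9
```

Call:
send_rows(moves=[0,0.06,0.7,0,0,0,0,0,0.12,1.4,0,0,0,0,0,0.19,2.1,0,0,0,0,0,0.25,2.8,0,0,0,0,0,0.32,3.5,0,0,0,0])

```text
time: 8.68
position: [0.535, 0.1901, 0.0239]
tool_rot: [0.74, 0.672, -0.001, 0.0]
ft_force: [0.1, -6.1, 4.4]
grip_width: 0.0002
grip_force: 3.0
```

```bash
python3 m.py pics/s5.png
```

```text
caps 102 ends [549.6 317.3] [557.7 406.7] slope 0.091 size [89.8 13.2]
top 141 ends [532.4 176.1] [529.1 265.4] slope -0.037 size [22.  89.3]
[0.53519972 0.19151966 0.02385533] [ 0.60441488 -3.08009893  1.57194918] 8.7333
```

View pics/s5.png

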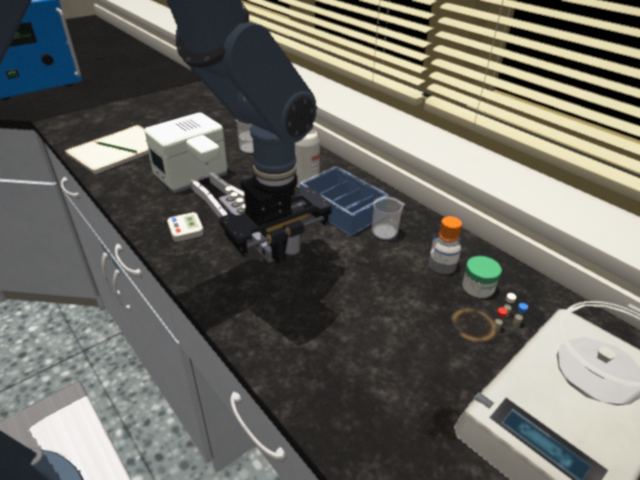

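The carrier's inner end is inside the lane near (557, 420), and the gripper is beside the post at (292,240). I push about 28 mm more so the outer end clears the post.

Call:
send_rows(moves=[0,0.05,0.6,0,0,0,0,0,0.1,1.2,0,0,0,0,0,0.14,1.7,0,0,0,0,0,0.18,2.3,0,0,0,0,0,0.22,2.8,0,0,0,0])

```text
time: 9.15
position: [0.5371, 0.218, 0.0237]
tool_rot: [0.74, 0.672, -0.001, -0.0]
ft_force: [-0.8, -5.8, 3.9]
grip_width: 0.0005
grip_force: 2.9
```

```bash
python3 m.py
```

```text
caps 95 ends [551.3 347.9] [559.2 434. ] slope 0.092 size [86.4 13.1]
top 137 ends [533.9 204. ] [532.6 297.8] slope -0.014 size [20.5 93.8]
[0.53727497 0.21898455 0.02368168] [-0.46588685 -3.19991197  2.69978468] 9.2
```

Call:
send_rows(moves=[0,-0.1,-1.2,0,0,0,0,0,-2.4,-1.2,0,0,0,0.05,0,-4.8,-1.2,0,0,0,0.1,0,-4.8,1,0,0,0,0.1,0,-4.8,2.9,0,0,0,0.1])

```text
time: 9.62
position: [0.4869, 0.2465, 0.0229]
tool_rot: [0.707, 0.707, -0.002, -0.002]
ft_force: [1.4, -0.2, -0.0]
grip_width: 0.0006
grip_force: 0.0
```

Call:
send_rows(moves=[0,0.6,0,0,0,0,0,0,1.2,0,0,0,0,0,0,1.8,0,0,0,0,0,0,2.3,0,0,0,0,0,0,2.8,0,0,0,0,0])

```text
time: 10.03
position: [0.5177, 0.2464, 0.0233]
tool_rot: [0.707, 0.708, -0.001, -0.001]
ft_force: [-2.1, 0.3, 1.6]
grip_width: 0.0007
grip_force: 1.0
```

```bash
python3 m.py
```

```text
caps 0
top 157 ends [532.6 226.5] [535.8 266. ] slope 0.082 size [39.6 54.8]
[0.51902853 0.24652366 0.02338393] [ 0.00310993 -1.01276808  0.39673916] 10.0833
```

Contact is light, about 2 N. I push another 10 mm to straighten the carrier, then back away and look.

Call:
send_rows(moves=[0,0.3,0,0,0,0,0,0,0.6,0,0,0,0,0,0,0.8,0,0,0,0,0,0,1,0,0,0,0,0,0,1,0,0,0,0,0])

```text
time: 10.5
position: [0.5284, 0.2476, 0.0235]
tool_rot: [0.706, 0.708, 0.0, 0.0]
ft_force: [-0.0, 0.5, -0.2]
grip_width: 0.0003
grip_force: 0.2
```

Call:
send_rows(moves=[0,-1,0,0,0,0,0,0,-2.5,-1.5,0,0,0,0,0,-2.5,-5.5,0,0,0,0,0,-2,-8,0,0,0,0,0,0,-11,0,0,0,0])

```text
time: 10.92
position: [0.5228, 0.1377, 0.0234]
tool_rot: [0.705, 0.709, -0.002, -0.002]
ft_force: [0.2, 0.4, -0.0]
grip_width: 0.0006
grip_force: 0.0
```

```bash
python3 m.py pics/s6.png
```

```text
caps 164 ends [555.7 295.9] [556.2 439.5] slope 0.004 size [143.6  13.9]
top 84 ends [519.7 123.6] [547.2 301. ] slope 0.155 size [179.5  21. ]
[0.53214529 0.13231917 0.02404892] [ 3.1945549  -2.79488842  0.39917915] 10.9667
```

View pics/s6.png

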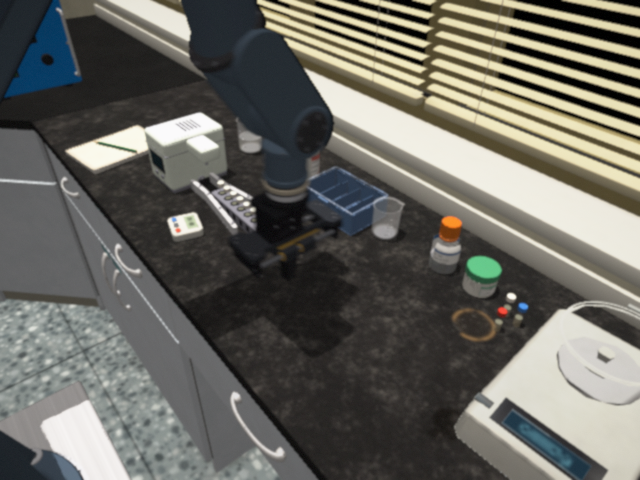

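The carrier now lies nearly straight between the rails, with its caps at about (215–250, 180–225). The outer end is at y≈231, clear of the post. I push its near half first, because the fingers have to pass the post, and then its centre.

Call:
send_rows(moves=[0,0.8,0.5,0,0,0,0,0,0.8,2.5,0,0,0,0,0,0.8,4.5,0,0,0,0,0,0.8,6.3,0,0,0,0,0,0.8,7,0,0,0,0])

```text
time: 11.38
position: [0.5356, 0.2106, 0.0238]
tool_rot: [0.705, 0.709, 0.001, 0.0]
ft_force: [0.6, -0.9, 1.0]
grip_width: 0.0006
grip_force: 0.0
```

Call:
send_rows(moves=[0,0.5,0.3,0,0,0,0,0,0.5,1,0,0,0,0,0,0.5,1.7,0,0,0,0,0,0.5,2.4,0,0,0,0,0,0.5,3,0,0,0,0])

```text
time: 11.8
position: [0.5407, 0.2371, 0.0237]
tool_rot: [0.706, 0.708, -0.001, 0.0]
ft_force: [-0.9, -4.8, 3.1]
grip_width: 0.0003
grip_force: 2.3
```

Call:
send_rows(moves=[0,0,0.5,0,0,0,0,0,0,1,0,0,0,0,0,0,0.7,0,0,0,0,0,0.7,0.7,0,0,0,0,0,1.4,0.7,0,0,0,0])

```text
time: 12.22
position: [0.555, 0.2449, 0.0233]
tool_rot: [0.706, 0.708, 0.0, -0.0]
ft_force: [0.4, 0.4, 0.1]
grip_width: 0.0005
grip_force: 0.0
```

```bash
python3 m.py
```

```text
caps 107 ends [558.1 373.5] [560.9 465.5] slope 0.031 size [92.  14.5]
top 95 ends [552.1 231.7] [545.7 300.6] slope -0.093 size [23.9 69.2]
[0.55784272 0.24498349 0.02369162] [ 1.63918626 -0.52116532 -0.18066376] 12.2667
```

Call:
send_rows(moves=[0,0,0.6,0,0,0,0,0,0,1.2,0,0,0,0,0,0,1.8,0,0,0,0,0,0,2.4,0,0,0,0,0,0,2.9,0,0,0,0])

```text
time: 12.68
position: [0.5545, 0.2741, 0.0236]
tool_rot: [0.706, 0.708, -0.0, 0.0]
ft_force: [-0.2, -5.2, 3.0]
grip_width: 0.0004
grip_force: 2.2
```

```bash
python3 m.py
```

```text
caps 93 ends [555.6 398. ] [559.3 490.7] slope 0.04 size [92.8 14.1]
top 62 ends [554.  259.5] [538.2 300.2] slope -0.388 size [18.2 43.7]
[0.55449415 0.27512634 0.02358058] [ 0.2822058  -2.49466975  0.28037994] 12.7333
```

Call:
send_rows(moves=[0,0,0.2,0,0,0,0,0,0,0.4,0,0,0,0,0,0,0.6,0,0,0,0,0,0,0.75,0,0,0,0,0,0,0.75,0,0,0,0])

```text
time: 13.15
position: [0.5547, 0.2813, 0.0236]
tool_rot: [0.706, 0.708, 0.0, -0.0]
ft_force: [-0.7, -3.2, 2.4]
grip_width: 0.0004
grip_force: 1.6
```

```bash
python3 m.py
```

```text
caps 94 ends [555.7 408.6] [560.  497.8] slope 0.048 size [89.4 14. ]
top 46 ends [555.8 265.8] [539.  299.3] slope -0.5 size [15.8 37.4]
[0.55475118 0.28129347 0.02357298] [-0.42299653 -3.52666233  2.6492616 ] 13.2
```

It is home against the stop with its inner end at about 511 mm, but still about 0.06 rad askew. I nudge the outer end straight from the robot's side.

Call:
send_rows(moves=[0,0,-1.5,0,0,0,0,0,-2.8,-1.5,0,0,0,0,0,-5.4,-1.5,0,0,0,0,0,-5.4,0,0,0,0,0,0,-5.4,0.8,0,0,0,0])

```text
time: 13.62
position: [0.4987, 0.2891, 0.0232]
tool_rot: [0.706, 0.708, -0.001, -0.001]
ft_force: [0.1, 0.1, 0.3]
grip_width: 0.0003
grip_force: 0.0
```

Call:
send_rows(moves=[0,0.6,0,0,0,0,0,0,1.2,0,0,0,0,0,0,1.7,0,0,0,0,0,0,2.2,0,0,0,0,0,0,2.4,0,0,0,0,0])

```text
time: 14.03
position: [0.5263, 0.2886, 0.0235]
tool_rot: [0.707, 0.708, 0.0, 0.0]
ft_force: [-1.9, 1.2, 0.6]
grip_width: 0.0004
grip_force: 0.9
```

Now a last 3 mm, then retreat and lift well clear.

Call:
send_rows(moves=[0,0.2,0,0,0,0,0,0,0.4,0,0,0,0,0,0,0.4,0,0,0,0,0,0,-1,-0.5,0,0,0,0,0,-3,-2,0,0,0,0])

```text
time: 14.45
position: [0.4981, 0.2706, 0.024]
tool_rot: [0.706, 0.708, 0.003, 0.002]
ft_force: [0.6, 0.0, 0.1]
grip_width: 0.0005
grip_force: 0.0
```

Call:
send_rows(moves=[0,0,-1.5,3,0,0,0,0,0,-5,5,0,0,0,0,0,-9,7,0,0,0,0,0,-13,9,0,0,0,0,0,-17,10,0,0,0])

```text
time: 14.87
position: [0.4961, 0.1033, 0.124]
tool_rot: [0.706, 0.709, 0.002, 0.002]
ft_force: [-0.2, -0.6, -0.1]
grip_width: 0.0
grip_force: 0.0
```

Call:
send_rows(moves=[0,0,-4,2,0,0,0,0,0,-8,3,0,0,0,0,0,-12,4,0,0,0,0,0,-16,5,0,0,0,0,0,-16,5,0,0,0])

```text
time: 15.28
position: [0.4981, -0.0631, 0.1744]
tool_rot: [0.708, 0.706, 0.001, 0.005]
ft_force: [0.2, -0.0, 0.5]
grip_width: 0.0005
grip_force: 0.0
```

```bash
python3 m.py pics/s7.png; python3 - <<'E'
from h import *
c=look("top"); cv2.imwrite("pics/top7.png",c["pixels"]); W=c["W"]
def rect(n,b,z0,z1):
    m=(W[...,0]>b[0])&(W[...,0]<b[1])&(W[...,1]>b[2])&(W[...,1]<b[3])&(W[...,2]>z0)&(W[...,2]<z1); P=W[m]
    if len(P)<9: print(n,len(P)); return
    r=cv2.minAreaRect((P[:,:2]*1000).astype(np.float32)); print(n,len(P),np.round(cv2.boxPoints(r)).tolist(),np.round(r[0],1),np.round(r[1],1))
rect("caps",(.535,.59,.28,.46),.046,.062); rect("top",(.53,.59,.27,.315),.02,.034)
rect("timer",(.38,.5,.34,.45),.012,.03); rect("bottle",(.74,.81,-.04,.03),.09,.12); rect("tub",(.73,.82,-.13,-.05),.04,.06)
E
```

```text
caps 230 ends [554.6 303.7] [559.3 498.9] slope 0.024 size [195.2  14.6]
top 46 ends [554.7 289.5] [554.8 299.7] slope 0.01 size [10.1 35.8]
[ 0.49696066 -0.06017428  0.17355173] [0.38803769 0.25321155 0.1081923 ] 15.3333
caps 301 [[547.0, 305.0], [561.0, 305.0], [562.0, 447.0], [548.0, 447.0]] [554.6 375.8] [142.   13.8]
top 198 [[535.0, 293.0], [570.0, 292.0], [570.0, 314.0], [535.0, 315.0]] [552.8 303.5] [22.2 35.3]
timer 1108 [[404.0, 367.0], [464.0, 351.0], [482.0, 417.0], [422.0, 434.0]] [443.  392.3] [68.6 61.9]
bottle 302 [[754.0, 7.0], [757.0, -27.0], [791.0, -25.0], [788.0, 10.0]] [772.7  -8.9] [34.5 34.2]
tub 712 [[737.0, -77.0], [764.0, -129.0], [816.0, -102.0], [789.0, -50.0]] [776.6 -89.8] [58.6 58.3]
```

View pics/top7.png

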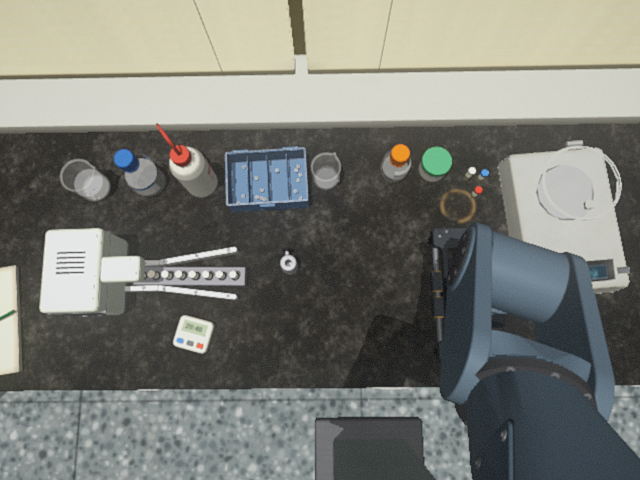

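The top picture shows the carrier between the rails, from about (145,273) to (245,276), with its outer end about 20 mm before the mouth. Its centre is about 91 mm in, 5 mm off the middle line, at under 0.05 rad. The timer, bottle and tub have not moved and the arm is clear, so I hand in.

```bash
python3 -c "
from rig import workorder
print(workorder.hand_in())"
```

```text
the job is handed in; nothing more can be done
None
```

The carrier is home against the stop between the rails, by camera about 5 mm off the middle line and under 0.05 rad askew. The bottle, timer and tub have not moved, and the job was handed in at about 15 s; no verdict came back.

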